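# Catch the falling lid of the gauge case and let it down

## Task

The lid of the grey gauge case stands open: tip it forward past upright, catch it on a finger part-way down as it falls, and lower it gently on the finger until it is fully shut, with no slam and no drop. Only touch the lid: do not pinch it, do not push hard, and do not lift or shift the case. Leave everything else where it is.

Things in the scene. Friction and masses are not known exactly. Their poses are not given: they have to be found in the camera images.
- case: Grey plastic case of a dial gauge, loose on the table, 2.5 kg: 140 mm deep (its x), 170 mm wide (its y), 80 mm high to the rim, front wall at x = -70 mm. Origin at the centre of its underside; x points away from the robot to the hinge, y along the hinge, z up. It is turned up to 23 degrees either way about the vertical.
- case_hinge (a point): Middle of the hinge axis, on the case's rear rim: 70 mm along case x, 86.5 mm above the table, at mid-thickness of the lid. The hinge axis is along case y.
- lid (a joint): Lid angle (rad): 0 shut, 1.57 upright; stop at 1.9. It starts standing at 1.60 to 1.68, leaning slightly away from the robot. The stiff, damped hinge holds it within 0.13 of upright; below 1.39 it falls forward by itself, slowly at first: let go at 1.2 it passes 0.8 after 1.1 to 1.7 s and strikes shut after 2.3 to 3.3 s at 0.6 to 0.85 rad/s, which is a slam.
- lid_lip (a point): Middle of the lid's free edge, at mid-thickness (6 mm from either face), 165 mm from the hinge axis: at lid angle q it is 165 cos(q) mm towards case -x of the hinge and 165 sin(q) mm above it. Shut, it overhangs the case's front wall by 25 mm over its full width, underside 80 mm above the table: a finger sloping in from the front can carry it right down. Axes: x from lip to hinge, z out of the outer face.
- lid_shell: Outer sheet of the lid, grey, flat, 165 x 170 x 7 mm, about 0.3 kg (0.25 to 0.38). Origin 1 mm inward of the hinge axis; the sheet runs to -x of it and from z = 0 to 7 mm; z is the outward normal.
- lid_liner: Inner sheet of the lid, black, flat, 165 x 170 x 5 mm, fixed under the shell with the same outline; its origin is on the hinge axis, its inner face at z = -6 mm; z points outward to the shell. Together the lid is 12 mm thick with plain square edges and no handle.
- socket: Bystander: steel wrench socket, 26 mm across, 38 mm high, standing at the left side of the case (+y). Origin at the centre of its foot.
- piston_pin: Bystander: steel piston pin, 20 mm across, 50 mm high, standing at the right side of the case (-y). Origin at the centre of its foot.
- bolt_tray: Bystander: white open tray of bolts, 130 x 160 x 45 mm, well to the left. Origin at the centre of its underside.
- spray_can: Bystander: blue spray can, 52 mm across, 172 mm high, to the right. Origin at the centre of its foot.
- screwdriver: Bystander: screwdriver lying at the left, about 200 mm long. Origin near its middle, at table height.
- wrench: Bystander: wrench lying to the right, about 170 mm long. Origin near its middle, at table height.
Mind the look-alikes: they are no part of the job. Of the things that look like the case, the larger one is meant.

How it is judged:
By the outcome, as a careful person would: the job done as asked, in the order asked, and still so for the second after the job is handed in, with the robot touching nothing.
It also fails if it takes over 51 s, if anything falls off the work surface, if the arm or the gripper's body presses on something with over 40 N, if the wrist force passes 120 N, or if a joint passes its speed limit or range.

## Robot

A 6-joint arm with a two-finger parallel gripper is mounted at the origin on the work surface. World frame = base frame: x ahead of the robot, y to its left, z up, the work surface at z = 0. Lengths are in mm, angles in rad, forces in N, time in s.
With the tool pointing down it reaches from about 250 to 725 mm from the base axis. Payload 4 kg.
Tool frame: the origin (TCP) lies at the very end of the fingers, on their centre line; the grasp point (between the pads) lies 19 mm behind it; z points along the fingers, y is the line along which they close (so a half turn about z gives the same grasp; the last joint's range is limited). The gripper opens to 85 mm and grips with 20 to 120 N. Pads are 22 mm wide; open, the fingers measure 114 mm over their backs; the gripper's body (76 mm by 85 mm) begins 54 mm behind the grasp point. The pads swing forward as they close: fully open they stand 13 mm farther back than shut.
Start: joints at [-1.217, 0.241, 0.005, 1.335, 0, 1.571], TCP at [173.231, -469.032, 204.606] pointing down, gripper open.
Joint ranges: [-2.72, 2.72], [-1.05, 1.87], [-1.09, 1.28], [-1.99, 2.15], [-1.42, 1.44], [-3.14, 3.14]. Speed limits (rad/s): [2.79, 2.79, 3.14, 3.14, 3.14, 3.14].

## Interface

Orientations are given as [roll, pitch, yaw] about the fixed x, y, z axes, in that order (R = Rz(yaw) Ry(pitch) Rx(roll)).
In Python, from station import * gives the robot as it stands. The module is installed in compiled form; this text tells all that it offers.
- The arm moves only by the tool move_arm, never from a script. Its argument "rows" is a list of rows, each an object with "delta_pos": the shift along the tool's x, y, z each as a share of 150 mm, from -1 to 1, a list of three; "twist": the turn about the tool's z as a share of pi/2 rad, from -1 to 1. A call has 1 to 5 rows; each row is the pose to reach, as a shift and turn from the pose commanded when the call began, along the tool's axes at that moment; what a row does not reach only later rows make up. A row lasts 1/8 s, in which the tool goes at most 62.5 mm and 10.7 degrees, less where a joint would pass 70% of its speed; a pose out of reach is approached as far as the arm can. A call with a number of a shift or a turn outside -1 to 1 is refused whole. A call with a gripper value outside its range is refused whole. "gripper" is the opening, from 0 (shut) to 1 (fully open), set as the call begins (left out, the last holds). The fingers move at their own pace and stop on an object; "grip_force" is the grip in N (left out, the last holds). Time passes only in rows, so rows that repeat a pose let the fingers close. It gives the time, the measured TCP pose, the force, the opening and the grip force at its end, in the units of the state.
- observe(): the state, without advancing time (a new reading comes with each control period).
- camera(name): name is "scene" or "side" or "wrist"; returns (picture, depth): 400x640x3 uint8, blue, green, red; 400x640 float32, mm along the optical axis (not along the pixel's ray), 0 where there is no reading.
- get_calibration(name): a dict with "K" (3x3 intrinsics, pixels), "rvec" (rotation vector, rad) and "tvec" (3), from world to camera coordinates, as OpenCV has them; the wrist camera has in their place "mount" (4x4, takes a point from camera to tool coordinates, whose origin is the TCP and whose axes are the flange's). Camera axes: x right, y down, z forward; pixel columns grow to the right and rows downward; lengths in mm; the calibration is good to about 2 mm. A picture is of the moment at which its call begins: read the wrist's pose just before it. get_calibration takes no time and is no camera call.
- close_job(): hands the job in; it is judged then, once.
Trained networks look in the newest picture that a camera, given by its name, has taken for a name from the list of things; names that differ only in an ending like _2 or _b are one class to them, and where a whole thing is asked for, a point or a joint stands for the part that bears it (a point fixed in the world has none). Each returns a list of dicts, best first, with "conf" (0 to 1); they miss things now and then, are a little off and sometimes report something else, mostly with a low value. They report only what shows in the picture. A call takes as long as a camera call. They do not tell look-alikes from the thing itself.
- trace(camera, name): "region" (400x640 bool, what is visible of it) and "xy" ([column, row] in pixels, amid what is visible of it).
The state is a dict: "time": time; "joint_positions": joint angles; "joint_velocities": joint speeds; "effort": joint torques, N m; "tool_pos": TCP position; "tool_rot": TCP orientation; "contact_force": force on the tool from outside, world axes, zero at the start; "ft_torque": the same for the moment, N m; "opening": finger opening in mm; "finger_force": force on a finger pad.
Only numpy, scipy, OpenCV 4.12 (cv2) and the standard library are available. Lean on these libraries where they do the work, as an engineer would, in place of code of your own. Each camera call takes 0.05 s, during which the arm holds its last target. There are 200 camera calls.

## Working session

There is one attempt and no reset: what is moved stays moved. The work goes in short steps, Python scripts to look and compute and a tool call to move; the robot and the scene stay as the last step left them, time stands still between calls to the robot, and variables do not carry over. Pictures are saved under pics/ and viewed, at most 10 in all, crops included, and the job is handed in when it is done.

Besides the shell and the picture viewer there is one more tool, called after "Call:" as a command line: name --argument value ..., lists and objects as JSON in quotes. move_arm: Moves the arm, as the interface text tells. Shift numbers are shares of 150 mm and turn numbers shares of pi/2 rad, none past 1 either way. Its arguments: {"type":"object","properties":{"rows":{"type":"array"},"gripper":{"type":"number"},"grip_force":{"type":"number"}},"required":["rows"]}

```bash
mkdir -p pics
cat > h.py <<'E'
from station import *
import numpy as np, cv2
from scipy.spatial.transform import Rotation as R
def pts(cam,depth,mask=None):
    c=get_calibration(cam);K=np.array(c["K"])
    v,u=np.nonzero((depth>0)&(mask if mask is not None else True))
    d=depth[v,u]
    P=np.c_[(u-K[0,2])/K[0,0]*d,(v-K[1,2])/K[1,1]*d,d]
    Rm=R.from_rotvec(np.ravel(c["rvec"])).as_matrix()
    return (P-np.ravel(c["tvec"]))@Rm,u,v
E
python3 - <<'E'
from h import *
s=observe();print(s)
for c in("scene","side"):
    p,d=camera(c);cv2.imwrite(f"pics/{c}0.png",p);np.save(f"pics/{c}0.npy",d)
    for n in("case","lid_shell","lid_liner","socket","piston_pin","spray_can"):
        for t in trace(c,n):
            q,_,_=pts(c,d,t["region"]); print(c,n,round(t["conf"],2),np.round(t["xy"]),t["region"].sum(),np.round(np.median(q,0)),np.round(np.percentile(q,2,axis=0)),np.round(np.percentile(q,98,axis=0)))
E
```

```text
{'time': 0.0, 'joint_positions': array([-1.21701821e+00,  2.41416781e-01,  3.71983741e-03,  1.33520008e+00,
        3.61896437e-05,  1.57081258e+00]), 'joint_velocities': array([ 0.00110331,  0.00132651,  0.00183536, -0.0002814 , -0.00011328,
        0.00233666]), 'effort': array([ 1.05229479e-03, -3.72318041e+01,  2.52407509e+01,  1.69137883e-02,
        2.87969206e-04, -1.91603490e-06]), 'tool_pos': array([ 172.99410864, -468.38313791,  203.70944578]), 'tool_rot': array([-3.13949196e+00, -3.61554209e-05,  3.53761788e-01]), 'contact_force': array([ 0.65860372, -0.21197353, -0.16542803]), 'ft_torque': array([ 0.00279443, -0.03406576, -0.0306604 ]), 'finger_force': 0.0, 'opening': 85.59702980701212}
scene case 0.82 [279. 262.] 2657 [ 662. -120.   68.] [ 573. -195.    0.] [716. -48.  72.]
scene case 0.55 [364. 224.] 5033 [663. 102. 145.] [530.  25.   5.] [682. 188. 252.]
scene lid_shell 0.89 [367. 218.] 3382 [666. 105. 180.] [651.  25.  92.] [682. 187. 252.]
scene lid_shell 0.64 [272. 257.] 1931 [ 647. -128.   69.] [ 574. -194.   65.] [714. -61.  72.]
scene lid_liner 0.58 [344. 190.] 10 [652.  52. 251.] [647.  45. 251.] [666. 132. 253.]
scene spray_can 0.76 [154. 210.] 1045 [ 422. -421.   96.] [ 356. -450.    1.] [ 431. -400.  173.]
side case 0.97 [314. 176.] 1053 [628. -95.  67.] [ 564. -183.    5.] [702. -49.  72.]
side case 0.74 [276. 208.] 4391 [641. 127.  77.] [509.  29.   5.] [677. 212. 251.]
side case 0.56 [201. 295.] 2831 [638. 487.  11.] [564. 408.   0.] [698. 569.  46.]
side lid_shell 0.78 [313. 173.] 696 [ 640. -123.   68.] [ 571. -192.   63.] [712. -57.  73.]
side lid_shell 0.46 [266. 182.] 1874 [657. 115. 179.] [640.  28.  88.] [678. 191. 253.]
side lid_liner 0.79 [268. 182.] 1741 [657. 113. 176.] [640.  27.  90.] [673. 191. 252.]
side socket 0.39 [250. 244.] 89 [621. 264.  24.] [613. 251.  -1.] [636. 273.  41.]
side spray_can 0.92 [401. 149.] 495 [ 398. -407.   93.] [ 378. -434.    1.] [ 427. -397.  173.]
```

View pics/scene0.png

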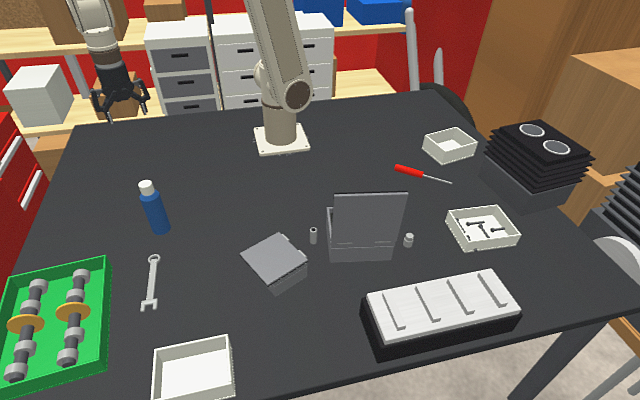

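View pics/side0.png

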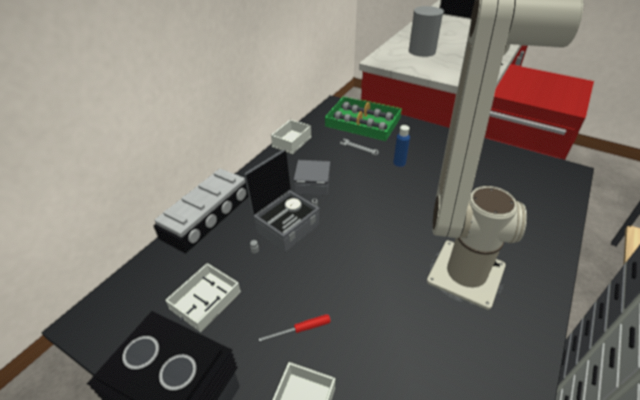

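Look-alikes: the open grey case (scene 364,224; side 276,208) and a smaller shut grey case (scene 272,257; side 314,176). The white trays at (480,227) and (450,145) are not cases. I choose the open, larger one and check it in a crop.

Run:
```python
from h import *
p=cv2.imread("pics/side0.png");q=cv2.imread("pics/scene0.png")
cv2.imwrite("pics/crop.png",np.hstack([cv2.resize(p[140:260,210:340],None,fx=3,fy=4),cv2.resize(q[180:280,300:420],None,fx=3,fy=4.8)]))
for c in("scene","side"):
    d=np.load(f"pics/{c}0.npy")
    P,u,v=pts(c,d)
    m=(P[:,0]>620)&(P[:,0]<700)&(P[:,1]>10)&(P[:,1]<205)&(P[:,2]>105)&(P[:,2]<245)
    Q=P[m]
    for _ in range(3):
        o=Q.mean(0);n=np.linalg.svd(Q-o,full_matrices=False)[2][2];n*=np.sign(n[0]);e=(Q-o)@n;Q=Q[abs(e)<3]
    yaw=np.arctan2(n[1],n[0]);print(c,"n",n,"yaw",yaw,"o",o,len(Q),"lean",np.arcsin(-n[2]),"std",e.std())
    cs,sn=np.cos(yaw),np.sin(yaw)
    B=P[(P[:,0]>450)&(P[:,0]<720)&(P[:,1]>-20)&(P[:,1]<230)&(P[:,2]>15)&(P[:,2]<258)]
    L=np.c_[B[:,0]*cs+B[:,1]*sn,-B[:,0]*sn+B[:,1]*cs,B[:,2]]
    for z0,z1 in((15,70),(70,90),(110,240),(245,258)):
        k=L[(L[:,2]>z0)&(L[:,2]<z1)]
        if len(k):print(z0,z1,len(k),np.round(np.percentile(k,[1,5,50,95,99],axis=0).T,1).tolist())
    print("hinge-side plane x at z 86.5:",( n@o-n[2]*86.5)/np.hypot(n[0],n[1]))
```

```text
scene n [ 0.98347889 -0.17632363 -0.04097862] yaw -0.17740090298580985 o [666.89693473 105.7967487  178.6581478 ] 2775 lean 0.04099009895827726 std 1.0834942067119269
15 70 1056 [[496.3, 534.4, 627.6, 629.9, 630.9], [88.6, 99.2, 202.0, 296.1, 304.6], [15.9, 18.1, 43.6, 67.4, 69.4]]
70 90 308 [[490.6, 494.3, 628.0, 634.2, 634.8], [137.1, 137.3, 184.4, 294.7, 304.6], [70.3, 71.0, 78.9, 88.6, 89.7]]
110 240 2614 [[632.9, 634.5, 637.8, 640.8, 641.9], [137.4, 144.1, 220.4, 298.8, 305.6], [111.9, 117.6, 179.6, 234.6, 238.9]]
245 258 417 [[628.4, 629.8, 638.2, 642.0, 642.7], [138.8, 147.0, 221.4, 298.4, 305.6], [245.1, 245.9, 251.1, 253.2, 253.7]]
hinge-side plane x at z 86.5: 633.9806053762799
side n [ 0.98296289 -0.17905935 -0.04149333] yaw -0.18018714886354875 o [656.24340412 111.46622721 178.00008134] 1302 lean 0.04150524739052573 std 1.3524358421377471
15 70 1556 [[483.9, 485.9, 537.8, 619.5, 623.8], [100.6, 145.5, 242.6, 308.9, 309.8], [16.7, 21.8, 62.6, 68.5, 69.7]]
70 90 816 [[486.2, 487.7, 563.1, 623.8, 627.0], [139.3, 142.9, 219.9, 307.9, 309.9], [70.1, 70.6, 76.6, 84.7, 89.0]]
110 240 1379 [[620.4, 621.7, 625.7, 629.9, 635.0], [140.7, 149.2, 233.0, 307.7, 309.5], [111.5, 116.8, 178.1, 234.2, 238.6]]
245 258 198 [[625.1, 625.9, 630.8, 640.2, 641.7], [140.9, 150.0, 231.5, 302.7, 309.3], [245.4, 245.9, 250.8, 253.9, 255.0]]
hinge-side plane x at z 86.5: 621.8427449274416
```

View pics/crop.png

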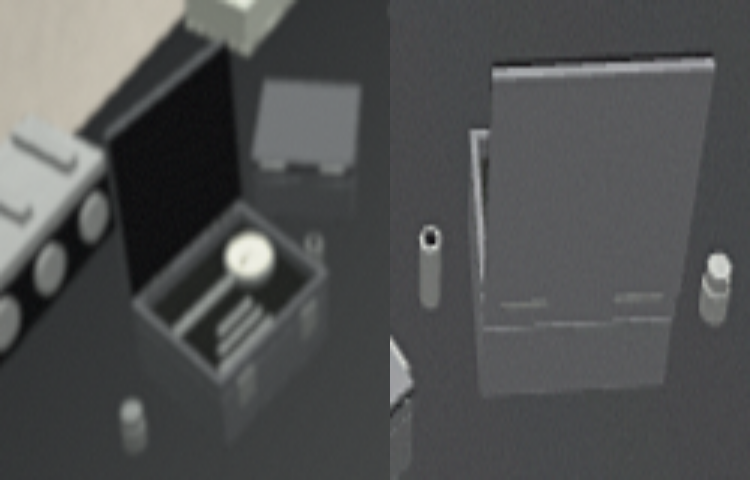

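The crop confirms it: the open case with the dial gauge inside, socket on the left (131,420) and pin on the right. Hinge is at about (657,108), yaw -0.18, lid about 1.61 rad. Next I check whether the wrist tilts at the reach limit, in free space, with the gripper closed.

Call:
move_arm --rows '[{"delta_pos": [0,1,0],"twist": 0},{"delta_pos": [0,1,0],"twist": 0},{"delta_pos": [0,1,0],"twist": 0}]' --gripper 0

```text
time: 1.08
tool_pos: [226.0, -612.0, 203.0]
tool_rot: [-3.141, 0.0, 0.354]
contact_force: [-0.3, 0.6, -0.1]
opening: 32.3
finger_force: 0.0
```

Call:
move_arm --rows '[{"delta_pos": [0,1,0],"twist": 0},{"delta_pos": [0,1,0],"twist": 0},{"delta_pos": [0,1,0],"twist": 0}]'

```text
time: 1.45
tool_pos: [274.0, -742.0, 198.5]
tool_rot: [3.129, 0.0, 0.354]
contact_force: [32.5, -85.1, 52.5]
opening: -0.0
finger_force: 0.0
```

```bash
python3 -c "
from h import *
s=observe();print(s['time'],s['joint_positions'].round(3),s['tool_pos'],s['tool_rot'],s['opening'])"
```

```text
1.45 [-1.217  0.989  1.276  1.845 -0.     1.571] [ 274.02859987 -741.96873663  198.47930467] [3.12863840e+00 8.51099121e-06 3.53788962e-01] -0.03144529295424114
```

Call:
move_arm --rows '[{"delta_pos": [0,-0.2,0],"twist": 0}]'

```text
time: 1.58
tool_pos: [263.6, -713.6, 165.5]
tool_rot: [-3.112, 0.0, 0.354]
contact_force: [1.0, -2.1, -4.8]
opening: 0.1
finger_force: 0.0
```

```bash
python3 -c "
from h import *
s=observe();print(s['time'],s['joint_positions'].round(3),s['tool_pos'],s['tool_rot'],s['contact_force'])"
```

```text
1.575 [-1.217  0.895  0.997  1.702 -0.     1.571] [ 263.57171409 -713.64071101  165.49340451] [-3.11201951e+00  9.47255122e-06  3.53792248e-01] [ 1.0229041  -2.09896293 -4.77872489]
```

Call:
move_arm --rows '[{"delta_pos": [0,0,0],"twist": 0},{"delta_pos": [0,0,0],"twist": 0}]'

```text
time: 1.82
tool_pos: [264.7, -716.6, 203.4]
tool_rot: [3.123, -0.0, 0.354]
contact_force: [0.8, 0.5, 2.3]
opening: -0.2
finger_force: 0.0
```

Call:
move_arm --rows '[{"delta_pos": [0,-0.3,-0.2],"twist": 0},{"delta_pos": [0,-0.3,-0.2],"twist": 0},{"delta_pos": [0,-0.3,-0.2],"twist": 0}]'

```text
time: 2.2
tool_pos: [249.5, -675.5, 236.5]
tool_rot: [3.116, 0.0, 0.354]
contact_force: [-0.4, -0.5, 0.4]
opening: -0.2
finger_force: 0.0
```

The tilt persists once the reach limit has forced it, so I can build up a slope. I will do this at the case's azimuth, so the finger slopes along case x.

Call:
move_arm --rows '[{"delta_pos": [0.65,-0.82,-0.2],"twist": 0},{"delta_pos": [0.65,-0.82,-0.2],"twist": 0},{"delta_pos": [0.65,-0.82,-0.2],"twist": 0}]'

```text
time: 2.58
tool_pos: [299.4, -523.1, 261.3]
tool_rot: [3.122, -0.002, 0.355]
contact_force: [0.4, -0.2, 0.4]
opening: -0.2
finger_force: 0.0
```

Call:
move_arm --rows '[{"delta_pos": [0.65,-0.82,-0.2],"twist": 0},{"delta_pos": [0.65,-0.82,-0.2],"twist": 0},{"delta_pos": [0.65,-0.82,-0.2],"twist": 0}]'

```text
time: 2.95
tool_pos: [348.5, -373.3, 290.0]
tool_rot: [3.122, -0.004, 0.356]
contact_force: [-0.6, -0.7, -0.5]
opening: 0.2
finger_force: 0.0
```

Call:
move_arm --rows '[{"delta_pos": [0.65,-0.82,-0.3],"twist": 0},{"delta_pos": [0.65,-0.82,-0.3],"twist": 0},{"delta_pos": [0.65,-0.82,-0.3],"twist": 0}]'

```text
time: 3.32
tool_pos: [397.4, -223.0, 333.7]
tool_rot: [3.123, -0.006, 0.356]
contact_force: [0.7, -0.5, 0.3]
opening: -0.1
finger_force: 0.0
```

Call:
move_arm --rows '[{"delta_pos": [0.65,-0.82,-0.3],"twist": 0.34},{"delta_pos": [0.65,-0.82,-0.3],"twist": 0.34},{"delta_pos": [0.65,-0.82,-0.3],"twist": 0.34}]'

```text
time: 3.7
tool_pos: [444.4, -79.0, 375.0]
tool_rot: [3.131, -0.014, -0.138]
contact_force: [1.0, -0.5, -0.7]
opening: -0.2
finger_force: 0.0
```

```bash
python3 -c "
from h import *
s=observe();print(s['time'],s['joint_positions'].round(3),s['tool_pos'],s['tool_rot'],s['contact_force'])"
```

```text
3.7 [-0.169  0.125  0.3    1.733 -0.01   3.111] [444.35898254 -79.04742615 374.96485484] [ 3.13115029 -0.01367639 -0.13778195] [ 0.97397452 -0.4614746  -0.66214992]
```

Call:
move_arm --rows '[{"delta_pos": [0,0,-0.2],"twist": -0.12},{"delta_pos": [0,0,-0.4],"twist": -0.24},{"delta_pos": [0,0,-0.6],"twist": -0.36},{"delta_pos": [0,0,-0.8],"twist": -0.48},{"delta_pos": [0,0,-1],"twist": -0.6}]'

```text
time: 4.32
tool_pos: [441.3, -78.7, 516.5]
tool_rot: [3.116, -0.005, 0.811]
contact_force: [-35.3, 6.3, -1.3]
opening: -0.0
finger_force: 0.0
```

Call:
move_arm --rows '[{"delta_pos": [0,0,-0.2],"twist": -0.12},{"delta_pos": [0,0,-0.4],"twist": -0.24},{"delta_pos": [0,0,-0.6],"twist": -0.36},{"delta_pos": [0,0,-0.8],"twist": -0.4}]'

```text
time: 4.82
tool_pos: [426.5, -75.7, 542.5]
tool_rot: [3.057, 0.013, 1.436]
contact_force: [0.3, 0.1, 0.2]
opening: 0.0
finger_force: 0.0
```

```bash
python3 -c "
from h import *
s=observe();print(s['time'],s['joint_positions'].round(3),s['tool_pos'],s['tool_rot'],s['contact_force']);print(get_calibration('wrist')['mount'])"
```

```text
4.825 [-0.168  0.19   0.853  2.149 -0.01   1.537] [426.49218009 -75.70755287 542.45836749] [3.05701815 0.01304899 1.43613212] [0.28689534 0.11849651 0.15870949]
[[-1.43461194e-03 -9.54164602e-01 -2.99278890e-01  7.74457289e+01]
 [ 9.99998908e-01 -1.47472943e-03 -9.18065182e-05 -5.66991848e-01]
 [-3.53756857e-04 -2.99278695e-01  9.54165676e-01 -1.69585372e+02]
 [ 0.00000000e+00  0.00000000e+00  0.00000000e+00  1.00000000e+00]]
```

Call:
move_arm --rows '[{"delta_pos": [0,0.1,-0.4],"twist": 0},{"delta_pos": [0,0.2,-1],"twist": 0},{"delta_pos": [0,0.2,-1],"twist": 0}]'

```text
time: 5.2
tool_pos: [428.4, -74.7, 563.1]
tool_rot: [3.001, 0.014, 1.432]
contact_force: [0.6, -0.5, -0.4]
opening: 0.3
finger_force: 0.0
```

Call:
move_arm --rows '[{"delta_pos": [0,0.2,-1],"twist": 0}]'

```text
time: 5.32
tool_pos: [427.9, -74.0, 578.2]
tool_rot: [2.961, 0.016, 1.433]
contact_force: [0.9, 0.2, 0.0]
opening: -0.1
finger_force: 0.0
```

Call:
move_arm --rows '[{"delta_pos": [0,0.2,-1],"twist": 0}]'

```text
time: 5.45
tool_pos: [424.0, -72.7, 598.2]
tool_rot: [2.911, 0.017, 1.432]
contact_force: [-0.3, -0.1, -0.6]
opening: 0.2
finger_force: 0.0
```

```bash
python3 -c "
from h import *
s=observe();print(s['time'],s['joint_positions'].round(3),s['tool_pos'],s['tool_rot'],s['contact_force'])"
```

```text
5.45 [-0.161  0.136  0.946  2.149 -0.011  1.545] [424.0040954  -72.74902754 598.15137924] [2.91093793 0.01702255 1.43233547] [-0.32497925 -0.10759143 -0.63250732]
```

Call:
move_arm --rows '[{"delta_pos": [0,0.4,-1],"twist": 0}]'

```text
time: 5.58
tool_pos: [428.4, -72.6, 616.6]
tool_rot: [2.861, 0.018, 1.432]
contact_force: [-0.9, 0.2, -0.1]
opening: -0.3
finger_force: 0.0
```

Call:
move_arm --rows '[{"delta_pos": [0,0.4,-1],"twist": 0}]'

```text
time: 5.7
tool_pos: [431.5, -72.2, 633.6]
tool_rot: [2.816, 0.019, 1.432]
contact_force: [-0.4, 0.6, 0.1]
opening: -0.2
finger_force: 0.0
```

Call:
move_arm --rows '[{"delta_pos": [0,0.5,-1],"twist": 0}]'

```text
time: 5.82
tool_pos: [436.2, -72.0, 651.1]
tool_rot: [2.769, 0.02, 1.431]
contact_force: [0.1, -0.5, 0.1]
opening: -0.0
finger_force: 0.0
```

Call:
move_arm --rows '[{"delta_pos": [0,0.5,-1],"twist": 0}]'

```text
time: 5.95
tool_pos: [438.5, -71.5, 668.4]
tool_rot: [2.724, 0.021, 1.431]
contact_force: [-0.8, -0.1, -0.8]
opening: 0.0
finger_force: 0.0
```

Call:
move_arm --rows '[{"delta_pos": [0,0.5,-1],"twist": 0}]'

```text
time: 6.08
tool_pos: [438.0, -70.5, 686.3]
tool_rot: [2.678, 0.022, 1.431]
contact_force: [1.0, -0.1, -0.1]
opening: -0.0
finger_force: 0.0
```

```bash
python3 -c "
from h import *
s=observe();print(s['time'],s['joint_positions'].round(3),s['tool_pos'],s['tool_rot'],s['contact_force'])"
```

```text
6.075 [-0.147  0.122  1.164  2.149 -0.016  1.555] [437.96570166 -70.49078202 686.28589959] [2.67836847 0.02195173 1.43065745] [ 0.97556711 -0.06779957 -0.0949549 ]
```

```bash
cat >> h.py <<'E'
Y=-0.179
def toW(g): return np.array([g[0]*np.cos(Y)-g[1]*np.sin(Y),g[0]*np.sin(Y)+g[1]*np.cos(Y),g[2]])
def toC(w): return np.array([w[0]*np.cos(Y)+w[1]*np.sin(Y),-w[0]*np.sin(Y)+w[1]*np.cos(Y),w[2]])
def rep(*goals):
    s=observe();A=R.from_euler('xyz',s['tool_rot']).as_matrix()
    print(round(s['time'],2),'case-frame tcp',toC(s['tool_pos']).round(1),'F',toC(s['contact_force']).round(1),'rot',s['tool_rot'].round(3))
    for g in goals: print(g,'->',((toW(g)-s['tool_pos'])@A/150).round(3))
    return A
def corner(q,H=(627.5,86.5),inner=True):
    k=-6 if inner else 6
    return np.array([H[0]-165*np.cos(q)+k*np.sin(q),H[1]+165*np.sin(q)+k*np.cos(q)])
E
python3 -c "
from h import *
A=rep((682,223,340));print(observe()['joint_positions'].round(3))
print('axes in case frame',np.array([toC(A[:,i]) for i in range(3)]).round(3))"
```

```text
6.08 case-frame tcp [443.5   8.6 686.3] F [ 1.   0.1 -0.1] rot [2.678 0.022 1.431]
(682, 223, 340) -> [1.417 0.453 2.773]
[-0.147  0.122  1.164  2.149 -0.016  1.555]
axes in case frame [[-0.039  0.999 -0.022]
 [ 0.894  0.045  0.447]
 [ 0.447 -0.002 -0.894]]
```

Call:
move_arm --rows '[{"delta_pos": [0.16,0.05,0.3],"twist": 0},{"delta_pos": [0.32,0.1,0.62],"twist": 0},{"delta_pos": [0.47,0.15,0.92],"twist": 0}]'

```text
time: 6.45
tool_pos: [528.7, -14.0, 569.6]
tool_rot: [2.679, 0.021, 1.431]
contact_force: [-0.1, 0.4, 0.5]
opening: 0.2
finger_force: 0.0
```

Call:
move_arm --rows '[{"delta_pos": [0.16,0.05,0.3],"twist": 0},{"delta_pos": [0.32,0.1,0.62],"twist": 0},{"delta_pos": [0.47,0.15,0.92],"twist": 0}]'

```text
time: 6.82
tool_pos: [619.1, 42.1, 454.1]
tool_rot: [2.68, 0.021, 1.431]
contact_force: [0.2, -0.8, 0.4]
opening: 0.1
finger_force: 0.0
```

Call:
move_arm --rows '[{"delta_pos": [0.16,0.05,0.3],"twist": 0},{"delta_pos": [0.32,0.1,0.62],"twist": 0},{"delta_pos": [0.47,0.15,0.92],"twist": 0},{"delta_pos": [0.47,0.15,0.92],"twist": 0}]'

```text
time: 7.32
tool_pos: [707.8, 98.3, 332.8]
tool_rot: [2.691, 0.025, 1.432]
contact_force: [-0.6, -0.5, -0.5]
opening: 0.4
finger_force: 0.0
```

```bash
python3 -c "
from h import *
A=rep((682,223,340),(685,223,240));print(observe()['joint_positions'].round(3))
print('axes in case frame',np.array([toC(A[:,i]) for i in range(3)]).round(3))
p,d=camera('side');cv2.imwrite('pics/side1.png',p[60:300,160:400])"
```

```text
7.33 case-frame tcp [679.  222.7 332.8] F [-0.5 -0.6 -0.5] rot [2.691 0.025 1.432]
(682, 223, 340) -> [-0.     0.039 -0.034]
(685, 223, 240) -> [ 0.016 -0.233  0.574]
[ 0.218  0.304  0.312  1.16  -0.173  1.884]
axes in case frame [[-0.041  0.999 -0.025]
 [ 0.899  0.047  0.435]
 [ 0.436 -0.004 -0.9  ]]
```

View pics/side1.png

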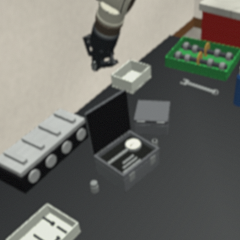

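The picture shows the gripper at (100,55), above and behind the open lid at (105,125). Now I go down behind the lip.

Call:
move_arm --rows '[{"delta_pos": [0,-0.08,0.2],"twist": 0},{"delta_pos": [0,-0.16,0.4],"twist": 0},{"delta_pos": [0.01,-0.23,0.57],"twist": 0},{"delta_pos": [0.01,-0.23,0.57],"twist": 0}]'

```text
time: 7.88
tool_pos: [714.3, 95.0, 246.6]
tool_rot: [2.684, 0.022, 1.43]
contact_force: [-0.1, 0.2, 1.2]
opening: -0.2
finger_force: 0.0
```

```bash
python3 -c "
from h import *
p,d=camera('scene');cv2.imwrite('pics/scene2.png',cv2.resize(p[120:280,280:440],None,fx=3,fy=3))
A=rep((610,223,240))
P,u,v=pts('scene',d);P=np.array([toC(x) for x in P])
m=(P[:,1]>140)&(P[:,1]<190)&(P[:,0]>600)&(P[:,0]<680)&(P[:,2]>110)&(P[:,2]<245);k=np.polyfit(P[m,2],P[m,0],1);print(k, 'lid q',1.5708+np.arctan(k[0]),'x at 250',np.polyval(k,250))"
```

```text
7.92 case-frame tcp [687.1 221.2 248.8] F [ 0.1 -0.2  0.9] rot [2.681 0.021 1.43 ]
(610, 223, 240) -> [ 0.033 -0.485 -0.176]
[4.29129965e-02 6.29870289e+02] lid q 1.6136866837862263 x at 250 640.59853788044
```

View pics/scene2.png

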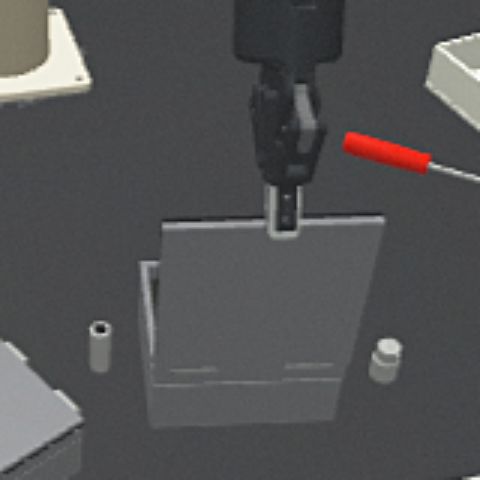

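The finger tip stands behind the lip at pixel (285,235). I lower it slightly and bring it to contact.

Call:
move_arm --rows '[{"delta_pos": [0,-0.06,0.08],"twist": 0},{"delta_pos": [0,-0.11,0.05],"twist": 0},{"delta_pos": [0,-0.175,0.01],"twist": 0},{"delta_pos": [0,-0.175,0.01],"twist": 0}]'

```text
time: 8.43
tool_pos: [692.5, 99.1, 235.7]
tool_rot: [2.681, 0.021, 1.431]
contact_force: [1.1, -0.0, 0.2]
opening: 0.1
finger_force: 0.0
```

```bash
python3 -c "
from h import *
rep((640,222,236),(612,222,236))"
```

```text
8.43 case-frame tcp [663.8 220.8 235.7] F [1.  0.2 0.2] rot [2.681 0.021 1.431]
(640, 222, 236) -> [ 0.014 -0.14  -0.072]
(612, 222, 236) -> [ 0.021 -0.307 -0.156]
```

Call:
move_arm --rows '[{"delta_pos": [0,-0.03,-0.015],"twist": 0},{"delta_pos": [0,-0.06,-0.03],"twist": 0},{"delta_pos": [0,-0.09,-0.045],"twist": 0},{"delta_pos": [0,-0.12,-0.06],"twist": 0},{"delta_pos": [0,-0.15,-0.075],"twist": 0}]'

```text
time: 9.05
tool_pos: [667.3, 102.3, 233.4]
tool_rot: [2.683, 0.022, 1.431]
contact_force: [-0.4, 0.2, -1.3]
opening: 0.2
finger_force: 0.0
```

```bash
python3 -c "
from h import *
p,d=camera('scene')
A=rep((612,222,236))
P,u,v=pts('scene',d);P=np.array([toC(x) for x in P])
m=(P[:,1]>140)&(P[:,1]<190)&(P[:,0]>590)&(P[:,0]<680)&(P[:,2]>110)&(P[:,2]<245);k=np.polyfit(P[m,2],P[m,0],1);print(k, 'lid q',1.5708+np.arctan(k[0]),'x at 250',np.polyval(k,250))"
```

```text
9.1 case-frame tcp [637.9 219.5 233.4] F [-1.9 -0.1 -0.6] rot [2.684 0.022 1.431]
(612, 222, 236) -> [ 0.023 -0.146 -0.092]
[4.15959884e-02 6.30101994e+02] lid q 1.6123720231620124 x at 250 640.5009907819419
```

```bash
python3 -c "
from h import *
a,d=camera('scene');b,e=camera('side')
cv2.imwrite('pics/c3.png',np.hstack([cv2.resize(a[140:260,300:420],None,fx=3.3,fy=3.3),cv2.resize(b[90:210,210:330],None,fx=3.3,fy=3.3)]))
A=rep()
for c,D in(('scene',d),('side',e)):
  P,u,v=pts(c,D);P=np.array([toC(x) for x in P])
  for y0,y1 in((145,190),(250,300)):
    m=(P[:,1]>y0)&(P[:,1]<y1)&(P[:,0]>570)&(P[:,0]<680)&(P[:,2]>110)&(P[:,2]<245);k=np.polyfit(P[m,2],P[m,0],1);print(c,m.sum(), 'lid q',1.5708+np.arctan(k[0]),'x at 250',np.polyval(k,250))"
```

```text
9.2 case-frame tcp [638.7 219.5 233.6] F [-0.  -0.3  0.3] rot [2.683 0.022 1.431]
scene 719 lid q 1.6101992225357338 x at 250 640.3384447158742
scene 794 lid q 1.611922157579066 x at 250 640.2872152342695
side 287 lid q 1.610162901334378 x at 250 628.8251493209914
side 427 lid q 1.6103556480712014 x at 250 628.6879874094476
```

View pics/c3.png

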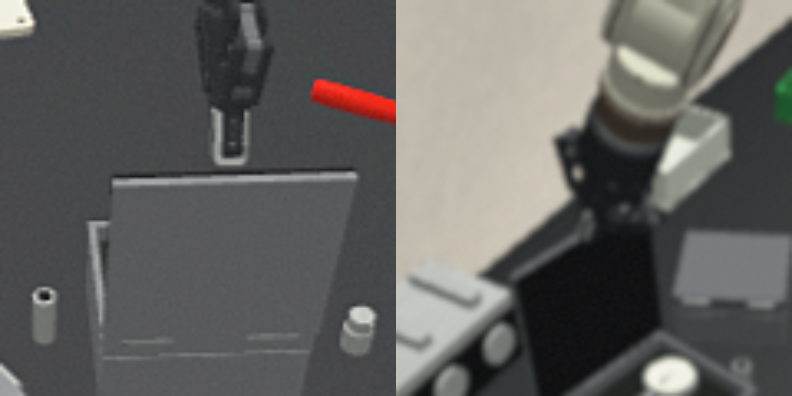

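```bash
python3 -c "
from h import *
a,d=camera('scene');A=rep();s=observe()
c=get_calibration('scene')
for w in (s['tool_pos'],toW((687.1,221.2,248.8))):
  print(cv2.projectPoints(np.array([w]),np.array(c['rvec'],float),np.array(c['tvec'],float),np.array(c['K']),None)[0].ravel())
for v in range(172,200,2):
  m=np.zeros(d.shape,bool);m[v,366:374]=1
  P,_,_=pts('scene',d,m);print(v,toC(np.median(P,0)).round(1), ((np.median(P,0)-s['tool_pos'])@A).round(1)) if len(P) else print(v)
"
```

```text
9.25 case-frame tcp [638.8 219.5 233.6] F [-0.   0.7 -0.6] rot [2.683 0.022 1.431]
[368.25001512 200.23924254]
[373.22849054 209.52018852]
172 [627.5 216.5 306.7] [ -4.2  22.  -70.5]
174 [624.6 217.7 297.7] [ -2.7  15.5 -63.8]
176 [624.3 218.8 292.9] [ -1.4  13.2 -59.6]
178 [626.  218.8 288.9] [ -1.4  12.9 -55.3]
180 [629.1 219.2 285.3] [ -1.1  14.1 -50.6]
182 [631.5 218.3 281.1] [ -2.   14.4 -45.8]
184 [631.8 220.2 276.4] [  0.   12.7 -41.5]
186 [634.2 219.1 272.1] [ -1.   12.9 -36.5]
188 [631.4 220.2 264.1] [  0.3   6.9 -30.6]
190 [322.9 298.9  -0.6] [  96.8 -383.1   69.8]
192 [631.8 221.6 252.4] [  1.9   2.1 -20. ]
194 [637.8 220.8 252.1] [  0.9   7.3 -17. ]
196 [641.  220.5 248.1] [  0.6   8.4 -12. ]
198 [640.5 221.5 242.2] [ 1.8  5.4 -7. ]
```

The visible finger tip (row 188) ends about 28 mm short of the reported TCP, so the finger passed above the lid without touching it. I go back behind the lid and hook lower.

```bash
python3 -c "
from h import *
A=rep((696,222,262),(696,222,212))"
```

```text
9.25 case-frame tcp [638.8 219.5 233.6] F [-0.   0.7 -0.6] rot [2.683 0.022 1.431]
(696, 222, 262) -> [-0.002  0.426 -0.001]
(696, 222, 212) -> [0.005 0.278 0.298]
```

Call:
move_arm --rows '[{"delta_pos": [0,0.1,-0.05],"twist": 0},{"delta_pos": [0,0.27,-0.02],"twist": 0},{"delta_pos": [0,0.43,0],"twist": 0},{"delta_pos": [0,0.35,0.15],"twist": 0},{"delta_pos": [0,0.28,0.3],"twist": 0}]'

```text
time: 9.88
tool_pos: [725.4, 93.6, 211.5]
tool_rot: [2.682, 0.022, 1.43]
contact_force: [0.5, 0.7, -0.9]
opening: 0.0
finger_force: 0.0
```

```bash
python3 -c "
from h import *
a,d=camera('scene');b,e=camera('side')
cv2.imwrite('pics/c4.png',np.hstack([cv2.resize(a[140:260,300:420],None,fx=3.3,fy=3.3),cv2.resize(b[90:210,210:330],None,fx=3.3,fy=3.3)]))
A=rep((674,221,212),(623,221,211));s=observe()
for v in range(190,230,2):
  m=np.zeros(d.shape,bool);m[v,368:377]=1
  P,_,_=pts('scene',d,m);print(v,toC(np.median(P,0)).round(1), ((np.median(P,0)-s['tool_pos'])@A).round(1)) if len(P) else print(v)
"
```

```text
9.97 case-frame tcp [694.3 220.2 206.9] F [-0.2 -0.3  0. ] rot [2.691 0.024 1.431]
(674, 221, 212) -> [ 0.01  -0.107 -0.09 ]
(623, 221, 211) -> [ 0.023 -0.415 -0.232]
190 [686.5 213.3 304.5] [ -9.   35.2 -91.2]
192 [687.7 213.3 299.6] [ -8.9  34.1 -86.2]
194 [691.5 213.  296.6] [ -9.3  36.2 -81.9]
196 [692.4 214.4 292. ] [ -7.8  35.1 -77.3]
198 [681.7 216.2 277.6] [ -5.3  19.3 -69.1]
200 [680.5 216.6 271.3] [ -4.6  15.5 -63.9]
202 [683.8 216.4 267.1] [ -4.9  16.6 -58.8]
204 [685.8 217.  264. ] [ -4.3  17.1 -55. ]
206 [687.9 217.1 260.1] [ -4.1  17.3 -50.6]
208 [689.7 217.1 254.5] [ -4.   16.4 -44.8]
210 [693.  216.6 251.9] [ -4.7  18.3 -41. ]
212 [692.5 216.6 245.6] [ -4.4  15.  -35.6]
214 [690.5 224.  239.2] [  3.2  10.9 -30.7]
216 [637.9 234.3 181.5] [ 16.9 -61.1  -1.8]
218 [638.2 235.  174.7] [ 17.8 -63.8   4.4]
220 [637.3 236.1 167.2] [ 19.1 -67.8  10.8]
222 [636.7 236.  160.9] [ 19.2 -71.1  16.2]
224 [636.6 236.7 152.9] [ 20.1 -74.7  23.3]
226 [635.6 238.6 145.3] [ 22.2 -78.7  29.8]
228 [635.9 240.6 139.5] [ 24.3 -80.9  35.1]
```

View pics/c4.png

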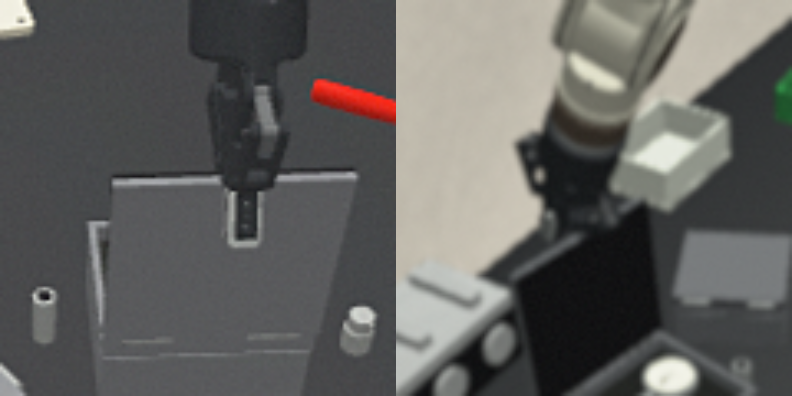

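The finger now overlaps the lip by about 25 mm (tip at crop 243,243). I raise it a little to keep the gripper body clear, then come to contact.

Call:
move_arm --rows '[{"delta_pos": [0,0,-0.08],"twist": 0},{"delta_pos": [0,-0.1,-0.13],"twist": 0},{"delta_pos": [0,-0.1,-0.13],"twist": 0}]'

```text
time: 10.35
tool_pos: [703.4, 97.6, 226.1]
tool_rot: [2.679, 0.02, 1.431]
contact_force: [0.4, 1.0, -0.1]
opening: -0.3
finger_force: 0.0
```

Call:
move_arm --rows '[{"delta_pos": [0,-0.025,-0.013],"twist": 0},{"delta_pos": [0,-0.05,-0.025],"twist": 0},{"delta_pos": [0,-0.075,-0.037],"twist": 0},{"delta_pos": [0,-0.1,-0.05],"twist": 0}]'

```text
time: 10.85
tool_pos: [687.0, 99.8, 223.9]
tool_rot: [2.681, 0.021, 1.431]
contact_force: [1.2, 1.2, 2.9]
opening: -0.4
finger_force: 1.6
```

```bash
cat >> h.py <<'E'
def lid(cam='scene'):
    t=observe()['time'];p,d=camera(cam);P,u,v=pts(cam,d)
    P=np.c_[P[:,0]*np.cos(Y)+P[:,1]*np.sin(Y),-P[:,0]*np.sin(Y)+P[:,1]*np.cos(Y),P[:,2]]
    m=(((P[:,1]>143)&(P[:,1]<195))|((P[:,1]>250)&(P[:,1]<302)))&(P[:,0]>450)&(P[:,0]<660)&(P[:,2]>98)&(P[:,2]<254)
    off=-6 if cam=='side' else 6
    a=np.arctan2(P[m,2]-86.5,627.5-P[m,0]); r=np.hypot(P[m,2]-86.5,627.5-P[m,0])
    a=a-np.arcsin(off/r)
    print(cam,'t',round(t,2),'q',np.percentile(a,[10,50,90]).round(3),m.sum()); return np.median(a)
E
python3 -c "
from h import *
lid();rep((619,221,218))"
```

```text
scene t 10.85 q [1.523 1.552 1.573] 2126
10.9 case-frame tcp [657.5 220.3 223.6] F [-0.4  0.1  2.6] rot [2.682 0.021 1.431]
(619, 221, 218) -> [ 0.015 -0.246 -0.08 ]
```

Call:
move_arm --rows '[{"delta_pos": [0,-0.05,-0.02],"twist": 0},{"delta_pos": [0,-0.1,-0.04],"twist": 0},{"delta_pos": [0,-0.15,-0.06],"twist": 0},{"delta_pos": [0,-0.2,-0.08],"twist": 0},{"delta_pos": [0,-0.25,-0.1],"twist": 0}]'

```text
time: 11.52
tool_pos: [645.0, 104.7, 218.4]
tool_rot: [2.685, 0.023, 1.431]
contact_force: [1.3, -0.2, 0.0]
opening: -0.2
finger_force: 0.3
```

```bash
python3 -c "
from h import *
lid();rep((617,221,219),(625,221,290),(500,221,290),(430,221,290),(430,221,150))"
```

```text
scene t 11.53 q [1.261 1.29  1.319] 2413
11.57 case-frame tcp [615.1 217.9 218.3] F [-1.1 -0.9  0.1] rot [2.686 0.023 1.431]
(617, 221, 219) -> [0.02  0.014 0.001]
(625, 221, 290) -> [ 0.007  0.27  -0.401]
(500, 221, 290) -> [ 0.04  -0.477 -0.767]
(430, 221, 290) -> [ 0.058 -0.896 -0.973]
(430, 221, 150) -> [ 0.08  -1.306 -0.135]
```

Lid is at 1.29, past 1.39, so it falls by itself. Now over the top to the front.

Call:
move_arm --rows '[{"delta_pos": [0,0.21,-0.31],"twist": 0},{"delta_pos": [0.01,-0.03,-0.55],"twist": 0},{"delta_pos": [0.02,-0.39,-0.72],"twist": 0},{"delta_pos": [0.04,-0.75,-0.9],"twist": 0},{"delta_pos": [0.05,-0.98,-0.79],"twist": 0}]'

```text
time: 12.2
tool_pos: [463.8, 139.8, 262.7]
tool_rot: [2.679, 0.019, 1.432]
contact_force: [0.7, 0.8, -0.4]
opening: 0.2
finger_force: 0.0
```

```bash
python3 -c "
from h import *
lid();lid('side');rep((430,221,190),(440,221,150),(480,221,150))"
```

```text
scene t 12.2 q [1.169 1.198 1.23 ] 2457
side t 12.25 q [1.184 1.197 1.239] 562
12.3 case-frame tcp [428.  217.5 256.2] F [-0.1  0.4  0.1] rot [2.691 0.027 1.434]
(430, 221, 190) -> [ 0.035 -0.179  0.403]
(440, 221, 150) -> [ 0.039 -0.236  0.672]
(480, 221, 150) -> [0.028 0.004 0.788]
```

Call:
move_arm --rows '[{"delta_pos": [0.01,0.02,0.35],"twist": 0},{"delta_pos": [0.02,0.05,0.7],"twist": 0},{"delta_pos": [0.03,0.19,0.78],"twist": 0},{"delta_pos": [0.03,0.33,0.85],"twist": 0}]'

```text
time: 12.8
tool_pos: [567.1, 126.7, 167.5]
tool_rot: [2.684, 0.023, 1.43]
contact_force: [0.5, 0.4, 0.3]
opening: 0.3
finger_force: 0.0
```

```bash
python3 -c "
from h import *
a=lid();rep((529.6,221,163));p,d=camera('side');cv2.imwrite('pics/c5.png',cv2.resize(p[90:260,210:370],None,fx=3.3,fy=3.3));lid('scene')"
```

```text
scene t 12.8 q [1.044 1.075 1.11 ] 2456
12.85 case-frame tcp [538.7 226.2 168.8] F [3.6 1.5 1.5] rot [2.68  0.022 1.428]
(529.6, 221, 163) -> [-0.032 -0.073  0.008]
scene t 12.9 q [1.019 1.051 1.09 ] 2467
```

View pics/c5.png

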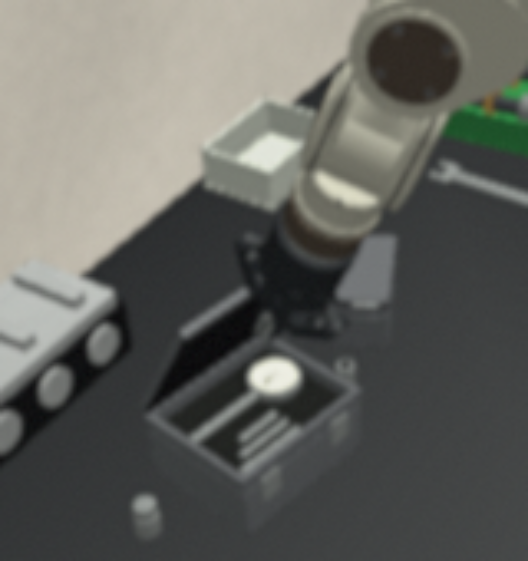

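The side view shows the finger in front of the lid under its lip, with the lid still about 1.03. I hold and let it land.

Call:
move_arm --rows '[{"delta_pos": [0,0,0],"twist": 0},{"delta_pos": [0,0,0],"twist": 0},{"delta_pos": [0,0,0],"twist": 0}]'

```text
time: 13.32
tool_pos: [564.6, 127.4, 168.0]
tool_rot: [2.684, 0.022, 1.431]
contact_force: [-0.2, 0.1, -0.8]
opening: 0.2
finger_force: 0.4
```

```bash
python3 -c "
from h import *
lid();rep()"
```

```text
scene t 13.32 q [0.91  0.94  0.978] 2450
13.38 case-frame tcp [532.8 226.  168. ] F [-0.6 -0.1 -0.8] rot [2.684 0.022 1.431]
```

Call:
move_arm --rows '[{"delta_pos": [0,0,0],"twist": 0},{"delta_pos": [0,0,0],"twist": 0}]'

```text
time: 13.62
tool_pos: [564.8, 127.5, 167.9]
tool_rot: [2.684, 0.022, 1.431]
contact_force: [-2.0, 0.7, 0.1]
opening: -0.0
finger_force: 0.9
```

```bash
python3 -c "
from h import *
lid();A=rep();s=observe();print(s['finger_force'])
t0=toC(s['tool_pos'])
B=np.array([toC(A[:,i]) for i in range(3)])
P0=corner(.93)
for q in (.85,.75,.65,.55,.45,.35,.28,.21,.15,.1,.05,0,-.03):
  d=corner(q)-P0;print(q,d.round(1),'share y,z',(B[1:]@np.array([d[0],0,d[1]])/150).round(3))"
```

```text
scene t 13.62 q [0.911 0.941 0.981] 2426
13.68 case-frame tcp [533.1 226.  167.9] F [-1.5 -0.   0.8] rot [2.684 0.022 1.431]
0.9039445312373573
0.85 [-10.   -8.7] share y,z [-0.085  0.023]
0.75 [-21.4 -20.6] share y,z [-0.188  0.06 ]
0.65 [-31.5 -33.6] share y,z [-0.287  0.108]
0.55 [-40.4 -47.6] share y,z [-0.381  0.165]
0.45 [-47.7 -62.3] share y,z [-0.469  0.232]
0.35 [-53.6 -77.7] share y,z [-0.549  0.307]
0.28 [-56.8 -88.8] share y,z [-0.601  0.364]
0.21 [ -59.2 -100.2] share y,z [-0.648  0.424]
0.15 [ -60.6 -110. ] share y,z [-0.686  0.479]
0.1 [ -61.3 -118.2] share y,z [-0.714  0.526]
0.05 [ -61.6 -126.4] share y,z [-0.741  0.574]
0 [ -61.5 -134.7] share y,z [-0.764  0.624]
-0.03 [ -61.3 -139.6] share y,z [-0.777  0.654]
```

Caught at 0.94 and holding still. Now I lower it slowly along the arc.

Call:
move_arm --rows '[{"delta_pos": [0,-0.04,0.01],"twist": 0},{"delta_pos": [0,-0.08,0.022],"twist": 0},{"delta_pos": [0,-0.115,0.033],"twist": 0},{"delta_pos": [0,-0.15,0.046],"twist": 0},{"delta_pos": [0,-0.188,0.06],"twist": 0}]'

```text
time: 14.3
tool_pos: [543.8, 129.9, 147.2]
tool_rot: [2.683, 0.022, 1.431]
contact_force: [0.3, 0.7, 0.3]
opening: 0.1
finger_force: 0.2
```

Call:
move_arm --rows '[{"delta_pos": [0,-0.04,0.018],"twist": 0},{"delta_pos": [0,-0.08,0.038],"twist": 0},{"delta_pos": [0,-0.118,0.06],"twist": 0},{"delta_pos": [0,-0.156,0.082],"twist": 0},{"delta_pos": [0,-0.193,0.105],"twist": 0}]'

```text
time: 14.92
tool_pos: [524.9, 132.0, 120.2]
tool_rot: [2.683, 0.022, 1.431]
contact_force: [-0.7, 0.6, 0.4]
opening: -0.0
finger_force: 0.3
```

```bash
python3 -c "
from h import *
lid();A=rep();s=observe();print(s['finger_force'])"
```

```text
scene t 14.93 q [0.537 0.565 0.608] 2193
14.97 case-frame tcp [492.  222.9 119.1] F [-2.3 -0.7 -1.6] rot [2.685 0.023 1.431]
0.6045980813563467
```

Call:
move_arm --rows '[{"delta_pos": [0,-0.036,0.026],"twist": 0},{"delta_pos": [0,-0.071,0.053],"twist": 0},{"delta_pos": [0,-0.104,0.081],"twist": 0},{"delta_pos": [0,-0.137,0.111],"twist": 0},{"delta_pos": [0,-0.168,0.142],"twist": 0}]'

```text
time: 15.6
tool_pos: [511.8, 133.2, 89.8]
tool_rot: [2.684, 0.022, 1.431]
contact_force: [-1.4, 0.9, -0.2]
opening: -0.1
finger_force: 0.9
```

Call:
move_arm --rows '[{"delta_pos": [0,-0.021,0.022],"twist": 0},{"delta_pos": [0,-0.042,0.045],"twist": 0},{"delta_pos": [0,-0.062,0.069],"twist": 0},{"delta_pos": [0,-0.081,0.093],"twist": 0},{"delta_pos": [0,-0.099,0.117],"twist": 0}]'

```text
time: 16.23
tool_pos: [506.1, 133.6, 67.6]
tool_rot: [2.684, 0.022, 1.431]
contact_force: [-2.7, 3.6, -0.6]
opening: 0.1
finger_force: 1.7
```

```bash
python3 -c "
from h import *
lid();A=rep();s=observe();print(s['finger_force'])
p,d=camera('side');cv2.imwrite('pics/c6.png',cv2.resize(p[120:250,220:350],None,fx=4,fy=4))"
```

```text
scene t 16.23 q [0.206 0.228 0.263] 1647
16.27 case-frame tcp [473.9 221.1  66.9] F [-2.   0.4 -2. ] rot [2.685 0.023 1.431]
1.1012343781112577
```

View pics/c6.png

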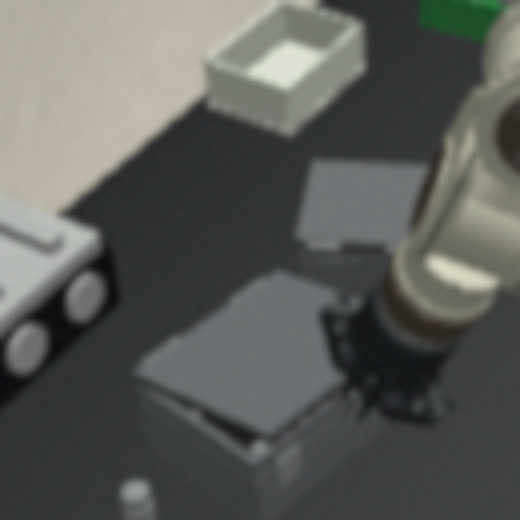

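The lid is nearly shut (a gap shows at crop 230,420), carried by the finger at the front. Continuing slowly.

Call:
move_arm --rows '[{"delta_pos": [0,-0.014,0.02],"twist": 0},{"delta_pos": [0,-0.027,0.04],"twist": 0},{"delta_pos": [0,-0.04,0.06],"twist": 0},{"delta_pos": [0,-0.053,0.081],"twist": 0},{"delta_pos": [0,-0.066,0.102],"twist": 0}]'

```text
time: 16.95
tool_pos: [503.7, 133.5, 49.3]
tool_rot: [2.685, 0.022, 1.432]
contact_force: [-4.5, 2.9, -0.0]
opening: 0.1
finger_force: 2.4
```

```bash
python3 -c "
from h import *
lid();A=rep();s=observe();print(s['finger_force'])"
```

```text
scene t 16.95 q [0.098 0.115 0.142] 1218
17.0 case-frame tcp [471.7 220.9  48.9] F [-2.6  2.  -2.2] rot [2.685 0.022 1.431]
1.9637154378870036
```

Call:
move_arm --rows '[{"delta_pos": [0,-0.009,0.016],"twist": 0},{"delta_pos": [0,-0.017,0.031],"twist": 0},{"delta_pos": [0,-0.025,0.047],"twist": 0},{"delta_pos": [0,-0.033,0.062],"twist": 0},{"delta_pos": [0,-0.041,0.078],"twist": 0}]'

```text
time: 17.62
tool_pos: [503.2, 133.5, 36.1]
tool_rot: [2.685, 0.021, 1.432]
contact_force: [-4.7, 4.4, -1.8]
opening: 0.1
finger_force: 2.8
```

```bash
cat >> h.py <<'E'
def top():
    t=observe()['time'];p,d=camera('scene');P,u,v=pts('scene',d)
    P=np.c_[P[:,0]*np.cos(Y)+P[:,1]*np.sin(Y),-P[:,0]*np.sin(Y)+P[:,1]*np.cos(Y),P[:,2]]
    m=(((P[:,1]>143)&(P[:,1]<195))|((P[:,1]>250)&(P[:,1]<302)))&(P[:,0]>470)&(P[:,0]<620)&(P[:,2]>84)&(P[:,2]<140)
    k=np.polyfit(P[m,0],P[m,2],1);print('top',round(t,2),'q',-np.arctan(k[0]).round(4),'z front',np.polyval(k,462.5).round(1),'z hinge',np.polyval(k,627.5).round(1),m.sum())
E
python3 -c "
from h import *
top();A=rep();s=observe();print(s['finger_force'])"
```

```text
top 17.62 q 0.0302 z front 97.8 z hinge 92.8 1476
17.68 case-frame tcp [471.3 220.9  35.8] F [-3.9  3.  -2.4] rot [2.685 0.022 1.432]
2.4407190800411627
```

Call:
move_arm --rows '[{"delta_pos": [0,-0.004,0.008],"twist": 0},{"delta_pos": [0,-0.008,0.016],"twist": 0},{"delta_pos": [0,-0.012,0.024],"twist": 0},{"delta_pos": [0,-0.016,0.032],"twist": 0},{"delta_pos": [0,-0.022,0.04],"twist": 0}]'

```text
time: 18.3
tool_pos: [503.7, 132.8, 29.9]
tool_rot: [2.683, 0.022, 1.431]
contact_force: [-3.3, 0.6, 0.1]
opening: -0.3
finger_force: 1.5
```

```bash
python3 -c "
from h import *
top();A=rep();s=observe();print(s['finger_force'])"
```

```text
top 18.3 q -0.0004 z front 92.8 z hinge 92.9 1429
18.35 case-frame tcp [472.1 220.3  29.8] F [-3.1 -0.1 -0.5] rot [2.683 0.022 1.43 ]
1.6954109077050816
```

The lid reads 0.000, shut. I ease the finger down and away.

Call:
move_arm --rows '[{"delta_pos": [0,-0.01,0.006],"twist": 0},{"delta_pos": [0,-0.025,0.01],"twist": 0},{"delta_pos": [0,-0.05,0],"twist": 0},{"delta_pos": [0,-0.12,-0.05],"twist": 0},{"delta_pos": [0,-0.25,-0.12],"twist": 0}]'

```text
time: 18.98
tool_pos: [462.3, 138.8, 29.9]
tool_rot: [2.682, 0.021, 1.43]
contact_force: [-1.0, 0.9, -0.6]
opening: 0.1
finger_force: 0.0
```

Call:
move_arm --rows '[{"delta_pos": [0,-0.2,-0.1],"twist": 0},{"delta_pos": [0,-0.4,-0.2],"twist": 0},{"delta_pos": [0,-0.4,-0.2],"twist": 0}]'

```text
time: 19.35
tool_pos: [393.0, 147.6, 29.2]
tool_rot: [2.685, 0.024, 1.434]
contact_force: [0.8, -0.2, -0.3]
opening: 0.2
finger_force: 0.0
```

```bash
python3 -c "
from h import *
top();A=rep();s=observe();print(s['finger_force'])
p,d=camera('side');cv2.imwrite('pics/c7.png',p)
P,u,v=pts('scene',camera('scene')[1]);P=np.array([toC(x) for x in P])
m=(P[:,1]>130)&(P[:,1]<320)&(P[:,0]>600)&(P[:,0]<640)&(P[:,2]>15)&(P[:,2]<70);print(np.percentile(P[m],[5,50,95],axis=0).round(1))"
```

```text
top 19.35 q -0.001 z front 92.8 z hinge 93.0 1433
19.4 case-frame tcp [362.4 216.3  30. ] F [ 1.1  0.8 -0. ] rot [2.683 0.022 1.433]
0.0
[[625.4 143.4  17.8]
 [627.6 220.9  43. ]
 [629.7 298.6  67.5]]
```

View pics/c7.png

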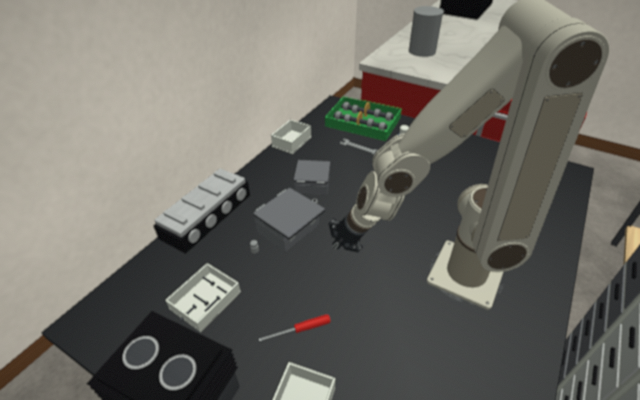

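The picture shows the lid shut at (290,208), the gripper clear at (347,232), and the case's rear wall where it was. Handing in.

```bash
python3 -c "
from station import *
print(close_job())"
```

```text
the job is handed in; nothing more can be done
None
```

The lid was tipped past upright, caught on the finger at about 0.94 rad, lowered slowly until shut (final reading 0.00 rad), and the job was handed in at about 19.4 s; an early reach-limit test in free space, before touching anything, spiked the measured force to about 105 N against the 120 N limit.

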